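# Fit a new battery in an upturned kitchen scale

## Task

The kitchen scale on the worktop lies upside down: fit the new battery. Lay your fingertips on the flat battery cover and, pressing lightly so that the thin plastic does not crack, draw it toward you until it is fully open; press the battery right down into its cradle with its plus end at the brass contact and its flat end at the spring; then slide the cover fully shut over it. Leave the other things where they are.

Things in the scene. Friction and masses are not known exactly. Their poses are not given: they have to be found in the camera images.
- scale: Kitchen scale lying upside down, fixed: white rounded housing 181 (x) x 154 (y) mm, rim 33 mm above the worktop, four black rubber feet 3 mm higher at its corners. Origin: centre, at worktop height; x away from the robot, z up. Under the cover is a square pit, 66 x 66 mm, centred at x = +35, y = 0 mm, its floor 10 mm above the worktop.
- bay (a point): Where the centre of a seated battery lies: 8.4 mm above the pit's floor. x away from the robot, y along the cradle from the brass contact to the spring, z up. Four ribs (12 mm high, 5 mm wide, at y = +-20.5 mm) guide the battery's sides with 0.9 mm play; between them 24 mm of finger room on either side of it in x, down to the floor.
- brass (a point): Plus contact: small brass plate on a fixed upright wall, at the level of the battery's centre. Its face is 25 mm from bay, on the -y side; a seated battery touches it.
- spring (a point): Minus contact: bulge of a bent steel leaf spring, 9 mm wide, at y = +21.4 mm from bay when free; it yields along +y. It slopes back to y = +30 mm at its top, 19 mm above the floor, so a battery lowered level with its plus end 1 to 3 mm off the brass wedges it back (5 to 15 N downward). Friction then holds the battery up: press it right down to the floor.
- panel: Flat grey battery cover, 74 x 74 x 3 mm, flush with the rim; low grip ribs, no handle or edge to catch. Origin: centre of its top face, 33 mm above the worktop; x away from the robot. It runs in guides toward the scale's -x and drags with about 5 N; fingertips carry it when they press with 6 to 9 N, depending on their friction. It gives 1 mm per 12 N and cracks above 18 N.
- cover (a joint): How far the cover is open, in m: 0 shut, 0.070 at its stop fully open (drawn to -x in the scale's frame). It stays where it is left.
- battery_mid (a point): Centre of the new round AA-size battery (yellow and green, 50 mm long, 16.8 mm across its sides as gripped), lying on the worktop to the right of the scale. y runs along its axis, from the plus end to the flat end; it may roll about that axis.
- battery_plus (a point): Centre of the battery's plus end (the end of the longer green part, with the small button), 25 mm from its centre along -y of the battery.
- salt_shaker: Salt shaker, 44 x 44 x 90 mm, right of the scale's far end; origin at its foot. Leave alone.
- mug: Small white mug, 62 x 88 x 50 mm, behind the scale; origin at its foot. Leave alone.
- lemon: Lemon, 78 x 55 x 56 mm, behind the battery; origin at its underside. Leave alone.
- teaspoon: Steel teaspoon, 130 x 26 x 11 mm, right of the battery; origin at its underside. Leave alone.

How it is judged:
By the outcome, as a careful person would: the job done as asked, in the order asked, and still so for the second after the job is handed in, with the robot touching nothing.
It also fails if it takes over 69 s, if anything falls off the work surface, if the arm or the gripper's body presses on something with over 40 N, if the wrist force passes 120 N, or if a joint passes its speed limit or range.

## Robot

A 6-joint arm with a two-finger parallel gripper is mounted at the origin on a cart in front of the work surface, level with it; the furniture and walls round the work are solid. World frame = base frame: x ahead of the robot, y to its left, z up, the work surface at z = 0. Lengths are in m, angles in rad, forces in N, time in s.
With the tool pointing down it reaches from about 0.375 to 0.9 m from the base axis. Payload 3.1 kg.
Tool frame: the origin (TCP) lies between the finger pads; the fingertips stand manip.finger_overhang ahead of it and the grasp point (between the pads) lies 5 mm behind it (manip.finger_overhang is the distance from the TCP to the fingertips, in m); z points along the fingers, y is the line along which they close (so a half turn about z gives the same grasp; the last joint's range is limited). The gripper opens to 85 mm and grips with 20 to 120 N. Pads are 22 mm wide; open, the fingers measure 114 mm over their backs; the gripper's body (76 mm by 85 mm) begins 54 mm behind the grasp point. The pads swing forward as they close: fully open they stand 13 mm farther back than shut.
Start: joints at [-1.444, 0.527, 1.433, -0, 1.181, -0.178], TCP at [0.188, -0.596, 0.245] pointing down, gripper open.
Joint ranges: [-3.08, 3.08], [-0.75, 2.2], [0.22, 2.44], [-1.43, 4.57], [0, 2.65], [-2.85, 2.85]. Speed limits (rad/s): [2.79, 2.79, 3.14, 3.14, 3.14, 3.14].

## Interface

Orientations are given as a unit quaternion [x, y, z, w].
In Python, from station import manip gives the robot as it stands.
- The arm moves only by the tool drive_tool, never from a script. Its argument "plan" is a list of rows, each a list of 7 numbers: the shift along the tool's x, y, z in m, then the turn, a rotation vector about the tool's x, y, z in degrees, then the opening, from -1 (shut) to 1 (fully open). In form: [[x, y, z, wx, wy, wz, gripper], ...]. A call has 1 to 10 rows; each row shifts and turns the commanded pose from where the row before left it, along the tool's axes as they then stand; what a row does not reach is not made up. A row lasts 1/10 s, in which the tool goes at most 50 mm and 8.59 degrees, less where a joint would pass 70% of its speed; a pose out of reach is approached as far as the arm can. A call is refused whole if a number of a shift passes 0.05 or a number of a turn 8.59, either way. A call with a gripper value outside its range is refused whole. The fingers move at their own pace and stop on an object; "newtons" is the grip in N (left out, the last holds). Time passes only in rows, so rows that do not move let the fingers close. It gives the time, the measured TCP pose, the force, the opening and the grip force at its end, in the units of the state.
- manip.sense(): the state, without advancing time (a new reading comes with each control period).
- manip.snapshot(name): name is "scene" or "side" or "wrist"; returns a dict with "image" (420x560x3 uint8, red, green, blue), "z_map" (420x560 float32, m along the optical axis (not along the pixel's ray), 0 where there is no reading), "fov_y" (degrees; the focal length in pixels is half the picture's height over the tangent of half this angle, whatever the lens; pixels are square), "cx", "cy" (the principal point, pixels), "extrinsics" (4x4, takes a point from camera to world coordinates); the wrist camera has in their place "mount" (4x4, takes a point from camera to tool coordinates, whose origin is the TCP and whose axes are the flange's). Camera axes: x right, y up, looking along -z (the intrinsics and any distortion apply to the point x, -y, -z); pixel columns grow to the right and rows downward; lengths in m; the calibration is good to about 2 mm. A picture is of the moment at which its call begins: read the wrist's pose just before it.
- manip.sign_off(): hands the job in; it is judged then, once.
The state is a dict: "t": time; "q": joint angles; "qd": joint speeds; "tau": joint torques, N m; "tcp_pos": TCP position; "tool_rot": TCP orientation; "force": force on the tool from outside, world axes, zero at the start; "ft_torque": the same for the moment, N m; "finger_gap": opening from 0.0 (shut) to 1.0 (fully open); "gripper_force": force on a finger pad.
Only numpy, scipy, OpenCV 4.12 (cv2) and the standard library are available. Lean on these libraries where they do the work, as an engineer would, in place of code of your own. Each camera call takes 0.05 s, during which the arm holds its last target. There are 200 camera calls.

## Working session

There is one attempt and no reset: what is moved stays moved. The work goes in short steps, Python scripts to look and compute and a tool call to move; the robot and the scene stay as the last step left them, time stands still between calls to the robot, and variables do not carry over. Pictures are saved under pics/ and viewed, at most 12 in all, crops included, and the job is handed in when it is done.

Besides the shell and the picture viewer there is one more tool, called after ">>>" as a command line: name --pt "numbers of a row" for each row, then --argument value for the rest. drive_tool: Moves the arm, as the interface text tells. Its arguments: {"type":"object","properties":{"plan":{"type":"array"},"newtons":{"type":"number"}},"required":["plan"]}

```bash
ls; mkdir -p pics
cat > h.py <<'E'
import numpy as np, cv2, pickle
from scipy.spatial.transform import Rotation as R
from station import manip
def snap(n):
    s=manip.sense(); d=manip.snapshot(n)
    if 'mount' in d:
        T=np.eye(4);T[:3,:3]=R.from_quat(s['tool_rot']).as_matrix();T[:3,3]=s['tcp_pos'];d['E']=T@d['mount']
    else: d['E']=d['extrinsics']
    d['f']=210/np.tan(np.radians(d['fov_y'])/2); return d
def ray(d,u,v):
    r=np.array([(u-d['cx'])/d['f'],-(v-d['cy'])/d['f'],-1.]); return d['E'][:3,3],d['E'][:3,:3]@r
def onz(d,u,v,z):
    o,r=ray(d,u,v); return o+r*(z-o[2])/r[2]
def dep(d,u,v):
    o,r=ray(d,u,v); return o+r*d['z_map'][int(v),int(u)]
def proj(d,p):
    c=np.linalg.inv(d['E'])@np.append(p,1); return d['cx']-d['f']*c[0]/c[2], d['cy']+d['f']*c[1]/c[2]
def save(d,n): cv2.imwrite('pics/'+n,d['image'][:,:,::-1])
E
python3 - <<'E'
from h import *
print(manip.finger_overhang, manip.sense())
ims=[]
for n in('scene','side','wrist'):
    d=snap(n); pickle.dump(d,open(n+'.pkl','wb')); save(d,n+'.png'); print(n,{k:v for k,v in d.items() if k not in('image','z_map')})
E
```

```text
pics
0.014 {'t': 0.0, 'q': array([-1.44449972e+00,  5.28450705e-01,  1.43391907e+00, -4.41887014e-05,
        1.18139777e+00, -1.78464771e-01]), 'qd': array([ 0.00087831,  0.00145386, -0.00094301,  0.00107977,  0.00133662,
       -0.00088092]), 'tau': array([ 3.70044190e-04, -4.42353702e+01, -1.78026420e+01, -1.48104300e-04,
        8.40042980e-03, -2.75034566e-06]), 'tcp_pos': array([ 0.18748979, -0.59548553,  0.24433776]), 'tool_rot': array([ 9.88410650e-01,  1.51799884e-01,  7.93759057e-06, -1.08760911e-03]), 'force': array([-0.79047493, -0.16393136, -0.38943237]), 'ft_torque': array([-0.02305452, -0.02180997, -0.02682733]), 'gripper_force': 0.0, 'finger_gap': 0.9993741134316766}
scene {'fov_y': 57.47763372296257, 'cx': 279.82723994407235, 'cy': 212.78500094747025, 'extrinsics': array([[-0.64070766,  0.37244548, -0.67140008, -0.00264762],
       [-0.7677542 , -0.31861279,  0.55591311,  0.32824041],
       [-0.00686933,  0.87164801,  0.49008423,  0.49164791],
       [ 0.        ,  0.        ,  0.        ,  1.        ]]), 'E': array([[-0.64070766,  0.37244548, -0.67140008, -0.002647
[... 880 characters left out ...]
498832575171, 'cx': 282.330898192226, 'cy': 213.2815357173813, 'mount': array([[ 2.18614438e-04,  9.54339653e-01,  2.98723582e-01,
         7.56570402e-02],
       [ 9.99999918e-01, -1.07035181e-04, -3.89880511e-04,
         7.66959265e-05],
       [-3.40104499e-04,  2.98723643e-01, -9.54339599e-01,
        -1.27892361e-01],
       [ 0.00000000e+00,  0.00000000e+00,  0.00000000e+00,
         1.00000000e+00]]), 'E': array([[ 0.30027833,  0.91025796,  0.28506729,  0.25973409],
       [-0.95385026,  0.28706072,  0.08812396, -0.57318303],
       [-0.00161609, -0.29837323,  0.95444791,  0.3723419 ],
       [ 0.        ,  0.        ,  0.        ,  1.        ]]), 'f': np.float64(337.5433087470542)}
```

View pics/scene.png

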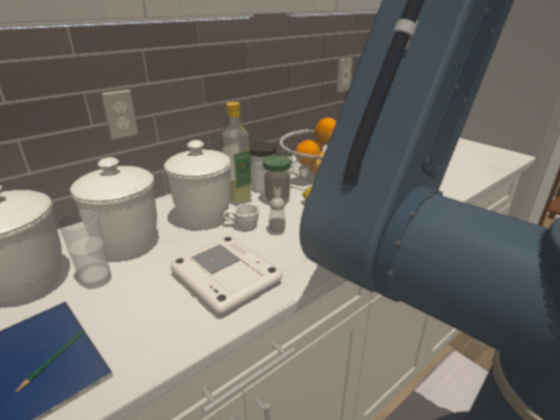

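View pics/side.png

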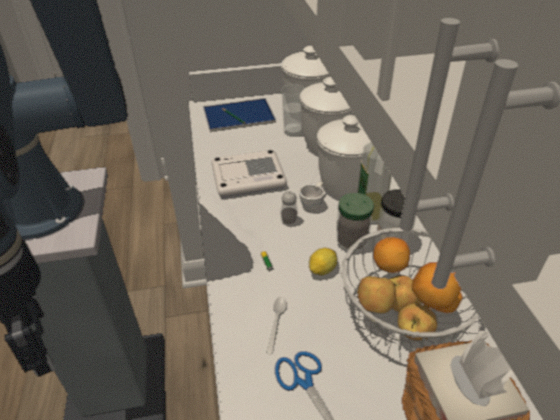

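Scene: scale around (227,270) with grey cover at (216,260), feet at the corners. Side: scale at (248,172), cover (262,166), battery at (266,260) with yellow toward the scale, lemon (323,261), shaker (289,207), spoon (278,320).

Run:
```python
from h import *
for n,box in(('scene',(160,230,290,315)),('side',(205,145,295,200))):
    d=pickle.load(open(n+'.pkl','rb')); g=cv2.cvtColor(d['image'],cv2.COLOR_RGB2GRAY)
    x0,y0,x1,y1=box
    for nm,m in(('dark',g<75),('grey',(g>=75)&(g<150))):
        M=np.zeros_like(g);M[y0:y1,x0:x1]=m[y0:y1,x0:x1]
        k,l,st,c=cv2.connectedComponentsWithStats(M)
        for i in range(1,k):
            if st[i,4]>8 :
                q=onz(d,*c[i],.036 if nm=='dark' else .033); p=dep(d,*c[i])
                print(n,nm,st[i],c[i].round(1),q.round(3),p.round(3))
                if st[i,4]>200:
                    r=cv2.approxPolyDP(cv2.findContours((l==i).astype(np.uint8),0,2)[0][0],5,True)[:,0]
                    for a in r: print('   ',a,onz(d,*a,.033).round(4),dep(d,*a).round(4))
d=pickle.load(open('side.pkl','rb'))
h=cv2.cvtColor(d['image'],cv2.COLOR_RGB2HSV);
M=np.zeros((420,560),np.uint8);M[240:280,250:285]=(h[240:280,250:285,1]>90)
k,l,st,c=cv2.connectedComponentsWithStats(M)
for i in range(1,k): print(st[i],c[i],onz(d,*c[i],.008),dep(d,*c[i]))
v,u=np.nonzero(M);print(cv2.minAreaRect(np.c_[u,v].astype(np.float32)))
big=lambda n,b,s,:cv2.resize(pickle.load(open(n+'.pkl','rb'))['image'][b[1]:b[3],b[0]:b[2],::-1],None,fx=s,fy=s,interpolation=cv2.INTER_CUBIC)
a=big('scene',(165,230,285,315),5);b=big('side',(205,145,295,200),4);c=big('side',(250,240,290,280),5)
o=np.zeros((600,800,3),np.uint8);
o[:425,:600]=a[:425];o[425:600,:360]=b[20:195];o[400:600,600:800]=c
cv2.imwrite('pics/m1.png',o)
```

```text
scene grey [238 230  13   2  19] [244.2 230.3] [ 0.616 -0.079  0.033] [ 0.661 -0.108 -0.   ]
scene grey [267 230  17   5  69] [275.2 231.7] [ 0.566 -0.129  0.033] [ 0.592 -0.15   0.012]
scene grey [224 237   7   4  24] [227.5 238.6] [ 0.612 -0.031  0.033] [ 0.609 -0.03   0.035]
scene grey [193 245  47  29 710] [215.7 258.7] [0.565 0.028 0.033] [0.567 0.026 0.031]
    [239 259] [ 0.5333 -0.0078  0.033 ] [ 0.5357 -0.0093  0.031 ]
    [220 245] [ 0.601  -0.0055  0.033 ] [ 0.6    -0.0049  0.0338]
    [193 257] [0.5996 0.0596 0.033 ] [0.6008 0.0591 0.0321]
    [211 273] [0.5308 0.0587 0.033 ] [0.5328 0.0577 0.0313]
scene grey [176 258   8   6  32] [179.3 260.4] [0.607 0.086 0.033] [0.606 0.087 0.034]
scene grey [268 267   8   6  37] [271.6 269.5] [ 0.464 -0.037  0.033] [ 0.463 -0.035  0.034]
scene grey [172 270 109  45 701] [223.8 295.9] [0.46  0.075 0.033] [0.457 0.077 0.036]
    [172 272] [0.5821 0.1144 0.033 ] [6.241e-01 9.900e-02 1.000e-04]
    [213 314] [0.434  0.1129 0.033 ] [0.4638 0.0982 0.0017]
    [229 314] [0.4168 0.0925 0.033 ] [ 4.472e-01  7.540e-02 -3.000e-04]
    [280 283] 
[... 1145 characters left out ...]
3] [ 0.536 -0.054  0.016]
    [288 187] [ 0.6208 -0.078   0.033 ] [ 0.6294 -0.036  -0.0008]
    [285 180] [ 0.6191 -0.0482  0.033 ] [ 0.6213 -0.0372  0.0244]
    [218 193] [ 0.4459 -0.0661  0.033 ] [ 0.4462 -0.051   0.021 ]
    [227 199] [ 0.4654 -0.094   0.033 ] [ 0.4669 -0.0546  0.0008]
side grey [220 183   7   5  18] [222.9 184.7] [ 0.461 -0.035  0.033] [ 0.461 -0.04   0.036]
side grey [282 192  13   8  59] [288.7 196.5] [ 0.615 -0.115  0.033] [ 0.602 -0.177  0.085]
[261 251  10  16  70] [265.32857143 257.98571429] [ 0.52762356 -0.28362002  0.008     ] [ 0.52704955 -0.2878949   0.01256001]
((265.7000427246094, 258.4000244140625), (15.652474403381348, 5.366563320159912), 63.43495178222656)
```

View pics/m1.png

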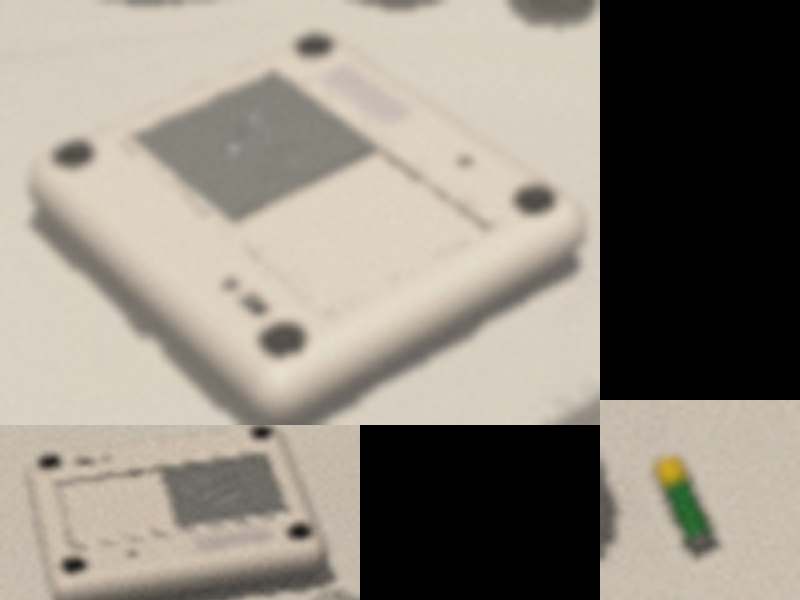

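Cover centre ≈ (0.567, 0.027), scale centre ≈ (0.534, 0.025), yaw ≈ 2°; battery ≈ (0.529, -0.285), yellow (flat) end toward +y. Next: move over the cover with the fingers shut and look closely.

```bash
cat >> h.py <<'E'
def down(yaw): # tool x at world yaw (deg), z down
    c,s=np.cos(np.radians(yaw)),np.sin(np.radians(yaw)); return R.from_matrix(np.array([[c,s,0],[s,-c,0],[0,0,-1.]]))
def rows(p,yaw,n,s=None):
    s=s or manip.sense(); R0=R.from_quat(s['tool_rot']); p0=np.array(s['tcp_pos']); w=(R0.inv()*down(yaw)).as_rotvec()/n
    for i in range(n):
        Ri=R0*R.from_rotvec(w*i); print((Ri.inv().apply((np.array(p)-p0)/n)).round(4).tolist(),np.degrees(w).round(2).tolist())
E
python3 -c "
from h import *
rows([.545,.02,.17],92,18)"
```

```text
[0.0292, -0.0267, 0.0042] [-0.0, -0.0, -4.14]
[0.0311, -0.0245, 0.0042] [-0.0, -0.0, -4.14]
[0.0327, -0.0222, 0.0042] [-0.0, -0.0, -4.14]
[0.0343, -0.0198, 0.0042] [-0.0, -0.0, -4.14]
[0.0356, -0.0172, 0.0042] [-0.0, -0.0, -4.14]
[0.0367, -0.0146, 0.0042] [-0.0, -0.0, -4.14]
[0.0377, -0.0119, 0.0042] [-0.0, -0.0, -4.14]
[0.0385, -0.0092, 0.0042] [-0.0, -0.0, -4.14]
[0.039, -0.0064, 0.0042] [-0.0, -0.0, -4.14]
[0.0394, -0.0035, 0.0042] [-0.0, -0.0, -4.14]
[0.0395, -0.0007, 0.0042] [-0.0, -0.0, -4.14]
[0.0395, 0.0022, 0.0042] [-0.0, -0.0, -4.14]
[0.0392, 0.005, 0.0042] [-0.0, -0.0, -4.14]
[0.0388, 0.0078, 0.0041] [-0.0, -0.0, -4.14]
[0.0381, 0.0106, 0.0041] [-0.0, -0.0, -4.14]
[0.0372, 0.0133, 0.0041] [-0.0, -0.0, -4.14]
[0.0362, 0.016, 0.0041] [-0.0, -0.0, -4.14]
[0.0349, 0.0186, 0.0041] [-0.0, -0.0, -4.14]
```

>>> drive_tool --pt "0.029 -0.027 0.003 0 0 -4.1 -1" --pt "0.031 -0.0245 0.003 0 0 -4.1 -1" --pt "0.033 -0.022 0.003 0 0 -4.1 -1" --pt "0.034 -0.02 0.003 0 0 -4.1 -1" --pt "0.0355 -0.017 0.003 0 0 -4.1 -1" --pt "0.0365 -0.0145 0.003 0 0 -4.1 -1" --pt "0.0375 -0.012 0.003 0 0 -4.1 -1" --pt "0.0385 -0.009 0.003 0 0 -4.1 -1" --pt "0.039 -0.0065 0.003 0 0 -4.1 -1" --pt "0.0395 -0.0035 0.003 0 0 -4.1 -1" --newtons 40

```text
t: 1.15
tcp_pos: [0.3872, -0.2536, 0.2152]
tool_rot: [0.872, 0.489, 0.0, -0.0]
force: [0.7, 0.2, 0.5]
finger_gap: -0.0
gripper_force: 0.0
```

Run:
```python
from h import *
d=snap('wrist');pickle.dump(d,open('w1.pkl','wb')); save(d,'w1.png'); print(manip.sense()['tcp_pos'])
rows([.545,.02,.17],92,9)
```

```text
[ 0.38816692 -0.24786405  0.21455881]
[0.0345, -0.0004, 0.0051] [-0.01, -0.04, -3.68]
[0.0344, 0.0018, 0.0051] [-0.01, -0.04, -3.68]
[0.0342, 0.004, 0.0051] [-0.01, -0.04, -3.68]
[0.0339, 0.0062, 0.0051] [-0.01, -0.04, -3.68]
[0.0335, 0.0083, 0.005] [-0.01, -0.04, -3.68]
[0.0329, 0.0105, 0.005] [-0.01, -0.04, -3.68]
[0.0321, 0.0125, 0.005] [-0.01, -0.04, -3.68]
[0.0313, 0.0146, 0.005] [-0.01, -0.04, -3.68]
[0.0303, 0.0165, 0.005] [-0.01, -0.04, -3.68]
```

>>> drive_tool --pt "0.0345 0 0.005 0 0 -3.7 -1" --pt "0.0345 0.002 0.005 0 0 -3.7 -1" --pt "0.034 0.004 0.005 0 0 -3.7 -1" --pt "0.034 0.006 0.005 0 0 -3.7 -1" --pt "0.0335 0.0085 0.005 0 0 -3.7 -1" --pt "0.033 0.0105 0.005 0 0 -3.7 -1" --pt "0.032 0.0125 0.005 0 0 -3.7 -1" --pt "0.031 0.0145 0.005 0 0 -3.7 -1" --pt "0.03 0.0165 0.005 0 0 -3.7 -1" --pt "0 0 0 0 0 0 -1"

```text
t: 2.2
tcp_pos: [0.5471, 0.0138, 0.1696]
tool_rot: [0.694, 0.719, 0.001, -0.0]
force: [-0.2, -0.3, -0.4]
finger_gap: 0.001
gripper_force: 0.0
```

Run:
```python
from h import *
d=snap('wrist');pickle.dump(d,open('w2.pkl','wb')); print(manip.sense()['tcp_pos'],manip.sense()['force'])
w=pickle.load(open('w1.pkl','rb'))
cv2.imwrite('pics/m2.png',np.hstack([cv2.resize(x['image'],(400,300))[:,:,::-1] for x in(w,d)]))
```

```text
[0.54597137 0.0122961  0.16973052] [-0.71358445  0.12558853 -0.20728476]
```

View pics/m2.png

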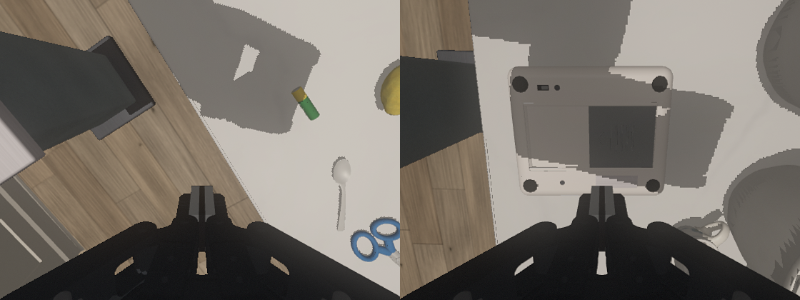

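Left: battery at (305,103) of the half picture, green end lower-right, spoon, lemon. Right: scale with cover at about (621,136), feet at corners; fingers at (600,205).

```bash
cat >> h.py <<'E'
def tri(obs): # list of (d,u,v) -> least squares point, residual
    A=np.zeros((3,3));b=np.zeros(3);L=[]
    for d,u,v in obs:
        o,r=ray(d,u,v);r=r/np.linalg.norm(r);P=np.eye(3)-np.outer(r,r);A+=P;b+=P@o;L.append((o,P))
    x=np.linalg.solve(A,b); return x,[np.linalg.norm(P@(x-o)) for o,P in L]
E
python3 - <<'E'
from h import *
d=pickle.load(open('w2.pkl','rb')); g=cv2.cvtColor(d['image'],cv2.COLOR_RGB2GRAY)
M=np.zeros_like(g);s=1.4
for (x0,y0,x1,y1),t,z in(((185,140,275,240),75,.033),((105,60,250,275),55,.036)):
    M[:]=0;M[y0:y1,x0+(0):x1]=0
    X0,X1=(260,365) if z==.033 else (150,380); Y0,Y1=(140,240) if z==.033 else (95,272)
    M[Y0:Y1,X0:X1]=g[Y0:Y1,X0:X1]<t
    k,l,st,c=cv2.connectedComponentsWithStats(M)
    for i in range(1,k):
        if st[i,4]>60:
            print(z,st[i],c[i].round(1),onz(d,*c[i],z).round(4),dep(d,*c[i]).round(4))
            if st[i,4]>2000:
                r=cv2.minAreaRect(cv2.findContours((l==i).astype(np.uint8),0,2)[0][0]);print(r)
                for a in cv2.boxPoints(r):print(a,onz(d,*a,z).round(4))
S=pickle.load(open('scene.pkl','rb'));D=pickle.load(open('side.pkl','rb'))
w=pickle.load(open('w1.pkl','rb'));h=cv2.cvtColor(w['image'],cv2.COLOR_RGB2HSV)
sub=h[110:180,395:460];
for nm,lo,hi in(('yel',15,33),('grn',40,90),('all',15,90)):
    m=((sub[...,0]>=lo)&(sub[...,0]<=hi)&(sub[...,1]>100)).astype(np.uint8)
    k,l,st,c=cv2.connectedComponentsWithStats(m);i=1+st[1:,4].argmax()
    r=cv2.minAreaRect(cv2.findContours((l==i).astype(np.uint8),0,2)[0][0])
    C=np.array(r[0])+[395,110];print(nm,st[i,4],r,C,onz(w,*C,.0085).round(4),dep(w,*C).round(4)); 
    if nm=='all':
        for a in cv2.boxPoints(r):print(onz(w,*(a+[395,110]),.0085).round(4))
        print(tri([(w,*C),(D,265.7,258.4)]))
print('cover tri',tri([(S,215.7,258.7),(D,260.2,165.7)]))
E
```

```text
0.033 [ 264  149   95   86 7734] [310.1 190.5] [0.5685 0.027  0.033 ] [0.5685 0.027  0.0331]
((311.0, 191.5), (85.0, 94.0), 90.0)
[264. 149.] [0.5308 0.0587 0.033 ]
[358. 149.] [0.6036 0.0613 0.033 ]
[358. 234.] [ 0.6108 -0.0088  0.033 ]
[264. 234.] [ 0.5322 -0.0116  0.033 ]
0.036 [157 107  22  22 350] [167.9 117.4] [0.4589 0.0798 0.036 ] [0.4588 0.0798 0.0358]
0.036 [353 116  19  13 103] [361.  123.3] [0.6033 0.0807 0.036 ] [0.604  0.0806 0.033 ]
0.036 [192 119  16   7  62] [198.3 121.9] [0.4814 0.0774 0.036 ] [0.481  0.0773 0.0342]
0.036 [345 251  18  17 250] [353.6 259.3] [ 0.6087 -0.0307  0.036 ] [ 0.6088 -0.031   0.0354]
0.036 [279 261   7  11  76] [282.  266.1] [ 0.5483 -0.0391  0.036 ] [0.5461 0.0249 0.1661]
yel 249 ((24.153841018676758, 22.73076629638672), (16.91835594177246, 15.531606674194336), 56.3099365234375) [419.15384102 132.7307663 ] [ 0.5272 -0.2774  0.0085] [ 0.5255 -0.2759  0.014 ]
grn 7 ((31.890243530273438, 28.48780632019043), (1.2493901252746582, 6.4031243324279785), 51.34019470214844) [426.89024353 138.48780632] [ 0.5313 -0.2863  0.0085] [ 0.529  -0.2841  0.0159]
all 256 ((24.538461685180664, 23.30769157409668), (18.30510711669922, 15.531603813171387), 56.30992889404297) [419.53846169 133.30769157] [ 0.5273 -0.278   0.0085] [ 0.5253 -0.2763  0.015 ]
[ 0.5191 -0.2694  0.0085]
[ 0.5331 -0.2685  0.0085]
[ 0.5355 -0.2867  0.0085]
[ 0.5214 -0.2878  0.0085]
(array([ 0.52903342, -0.27969258,  0.00235893]), [np.float64(0.00010338865278603826), np.float64(0.00010338865278607557)])
cover tri (array([0.56653052, 0.0269506 , 0.03223937]), [np.float64(0.0006348987936801147), np.float64(0.0006348987936802903)])
```

>>> drive_tool --pt "0.005 0.007 0.038 0 0 0 -1" --pt "0.005 0.007 0.038 0 0 0 -1" --pt "0.005 0.007 0.036 0 0 0 -1" --pt "0 0 0.003 0 0 0 -1" --pt "0 0 0 0 0 0 -1" --pt "0 0 0 0 0 0 -1"

```text
t: 2.85
tcp_pos: [0.5667, 0.0256, 0.0569]
tool_rot: [0.697, 0.718, 0.001, 0.001]
force: [-0.1, -0.3, 0.2]
finger_gap: -0.003
gripper_force: 0.0
```

>>> drive_tool --pt "0 0 0.003 0 0 0 -1" --pt "0 0 0.002 0 0 0 -1" --pt "0 0 0 0 0 0 -1"

```text
t: 3.15
tcp_pos: [0.5664, 0.0264, 0.0511]
tool_rot: [0.696, 0.718, 0.0, 0.001]
force: [-0.8, 0.4, -0.6]
finger_gap: -0.001
gripper_force: 0.0
```

>>> drive_tool --pt "0 0 0.002 0 0 0 -1" --pt "0 0 0.001 0 0 0 -1" --pt "0 0 0 0 0 0 -1"

```text
t: 3.45
tcp_pos: [0.5661, 0.0266, 0.0472]
tool_rot: [0.696, 0.718, -0.0, -0.0]
force: [-0.1, 0.2, 0.3]
finger_gap: 0.001
gripper_force: 0.0
```

>>> drive_tool --pt "0 0 0.0007 0 0 0 -1" --pt "0 0 0 0 0 0 -1" --pt "0 0 0 0 0 0 -1"

```text
t: 3.75
tcp_pos: [0.5661, 0.0266, 0.0469]
tool_rot: [0.696, 0.718, -0.0, -0.0]
force: [-1.3, 1.3, 3.9]
finger_gap: -0.0
gripper_force: 1.9
```

>>> drive_tool --pt "0 0 0.0004 0 0 0 -1" --pt "0 0 0 0 0 0 -1" --pt "0 0 0 0 0 0 -1"

```text
t: 4.05
tcp_pos: [0.5661, 0.0266, 0.0467]
tool_rot: [0.696, 0.718, -0.0, -0.0]
force: [-0.9, 0.3, 5.6]
finger_gap: 0.0
gripper_force: 3.0
```

>>> drive_tool --pt "0 0 0.0006 0 0 0 -1" --pt "0 0 0 0 0 0 -1" --pt "0 0 0 0 0 0 -1"

```text
t: 4.35
tcp_pos: [0.5661, 0.0266, 0.0464]
tool_rot: [0.696, 0.718, 0.0, 0.0]
force: [-1.7, 0.8, 8.0]
finger_gap: 0.002
gripper_force: 4.2
```

>>> drive_tool --pt "0 0 0.0005 0 0 0 -1" --pt "0 -0.001 0 0 0 0 -1" --pt "0 -0.003 0 0 0 0 -1" --pt "0 -0.003 0 0 0 0 -1" --pt "0 0 0 0 0 0 -1"

```text
t: 4.85
tcp_pos: [0.5633, 0.0259, 0.0466]
tool_rot: [0.696, 0.718, 0.003, 0.004]
force: [3.9, 0.2, 6.3]
finger_gap: 0.004
gripper_force: 3.1
```

```bash
cat >> h.py <<'E'
def edge():
    # far edge of the grey cover in scene view -> opening estimate via centroid of grey
    d=snap('wrist'); return d
E
python3 - <<'E'
from h import *
print(manip.sense()['tcp_pos'],manip.sense()['force'])
d=snap('wrist');save(d,'w3.png');pickle.dump(d,open('w3.pkl','wb'))
E
```

```text
[0.56325992 0.02592439 0.04661858] [3.85867746 0.16126052 6.33913425]
```

View pics/w3.png

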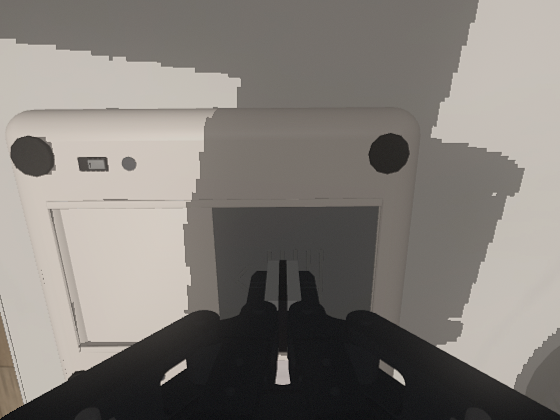

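Wrist view: cover's far edge at (382,206), not moved yet; fingertips stick at (283,265). Need a little more pressure.

>>> drive_tool --pt "0 0 0.0007 0 0 0 -1" --pt "0 -0.001 0 0 0 0 -1" --pt "0 -0.002 0 0 0 0 -1" --pt "0 -0.002 0 0 0 0 -1"

```text
t: 5.3
tcp_pos: [0.5599, 0.0258, 0.0464]
tool_rot: [0.696, 0.718, 0.004, 0.005]
force: [3.7, 1.8, 8.3]
finger_gap: -0.002
gripper_force: 3.9
```

>>> drive_tool --pt "0 -0.003 0.0002 0 0 0 -1" --pt "0 -0.003 0 0 0 0 -1" --pt "0 -0.003 0 0 0 0 -1" --pt "0 -0.003 0 0 0 0 -1" --pt "0 -0.003 0 0 0 0 -1" --pt "0 0 0 0 0 0 -1"

```text
t: 5.9
tcp_pos: [0.5444, 0.0252, 0.0463]
tool_rot: [0.696, 0.718, 0.004, 0.005]
force: [4.0, 1.1, 9.7]
finger_gap: -0.001
gripper_force: 4.8
```

```bash
cat >> h.py <<'E'
def far(d): # far edge of dark cover: scan rows, world x of dark->light transition, z=.033
    g=cv2.cvtColor(d['image'],cv2.COLOR_RGB2GRAY).astype(float)
    out=[]
    for y in (0.042,0.046,0.05):
        xs=np.arange(.48,.62,.0005); uv=np.array([proj(d,[x,y,.033]) for x in xs]).astype(np.float32)
        v=cv2.remap(g.astype(np.float32),uv[:,0].reshape(1,-1),uv[:,1].reshape(1,-1),1)[0]
        out.append([(round(float(xs[i]),4),int(v[max(i-4,0)]),int(v[min(i+4,len(v)-1)])) for i in np.nonzero(v[3:]-v[:-3]>15)[0][::2]])
    return out
E
python3 - <<'E'
from h import *
for o in far(pickle.load(open('w3.pkl','rb'))): print(o)
d=snap('wrist');pickle.dump(d,open('w4.pkl','wb'));print(manip.sense()['tcp_pos'],manip.sense()['force'])
for o in far(d): print(o)
E
```

```text
[(0.603, 67, 109), (0.604, 67, 109), (0.6055, 66, 113)]
[(0.603, 68, 110), (0.604, 67, 107)]
[(0.603, 68, 104), (0.604, 68, 110)]
[0.54440256 0.02521569 0.04627766] [ 3.54567726  1.03638264 10.4098919 ]
[(0.5845, 65, 113), (0.5855, 67, 112)]
[(0.584, 66, 112), (0.585, 66, 111)]
[(0.584, 67, 112), (0.585, 66, 112)]
```

>>> drive_tool --pt "0 -0.004 -0.0002 0 0 0 -1" --pt "0 -0.005 0 0 0 0 -1" --pt "0 -0.005 0 0 0 0 -1" --pt "0 -0.005 0 0 0 0 -1" --pt "0 -0.005 0 0 0 0 -1" --pt "0 0 0 0 0 0 -1"

```text
t: 6.55
tcp_pos: [0.5199, 0.0244, 0.0462]
tool_rot: [0.696, 0.718, 0.003, 0.005]
force: [3.1, 1.1, 11.1]
finger_gap: -0.0
gripper_force: 4.9
```

>>> drive_tool --pt "0 -0.004 0 0 0 0 -1" --pt "0 -0.005 0 0 0 0 -1" --pt "0 -0.005 0 0 0 0 -1" --pt "0 -0.004 0 0 0 0 -1" --pt "0 -0.004 0 0 0 0 -1" --pt "0 0 0 0 0 0 -1"

```text
t: 7.15
tcp_pos: [0.4982, 0.0235, 0.0462]
tool_rot: [0.696, 0.718, 0.003, 0.005]
force: [4.6, 1.0, 11.1]
finger_gap: 0.002
gripper_force: 5.3
```

>>> drive_tool --pt "0 -0.003 -0.0001 0 0 0 -1" --pt "0 -0.002 0 0 0 0 -1" --pt "0 -0.002 0 0 0 0 -1" --pt "0 -0.002 0 0 0 0 -1" --pt "0 0 0 0 0 0 -1"

```text
t: 7.65
tcp_pos: [0.4911, 0.0229, 0.0463]
tool_rot: [0.696, 0.718, 0.005, 0.006]
force: [5.8, 0.6, 8.3]
finger_gap: 0.001
gripper_force: 4.4
```

Run:
```python
from h import *
d=snap('wrist');pickle.dump(d,open('w5.pkl','wb'));print(manip.sense()['tcp_pos'],manip.sense()['force'])
for o in far(d): print(o)
```

```text
[0.49110147 0.02294038 0.04631443] [6.20996143 0.82398895 9.09458219]
[(0.533, 66, 112), (0.534, 66, 111), (0.597, 99, 108), (0.6065, 96, 192), (0.6075, 111, 189), (0.6155, 182, 5)]
[(0.533, 66, 112), (0.534, 66, 110), (0.548, 112, 107), (0.597, 100, 108), (0.607, 105, 191)]
[(0.533, 66, 111), (0.534, 66, 111), (0.567, 74, 98), (0.568, 73, 110), (0.597, 100, 109), (0.609, 113, 187), (0.61, 114, 186)]
```

Cover edge moved 70 mm: at its stop. Lift and look into the pit.

>>> drive_tool --pt "0 0.002 -0.01 0 0 0 -1" --pt "0 0.01 -0.03 0 0 0 -1" --pt "-0.003 0.025 -0.035 0 0 0 -1" --pt "-0.003 0.025 -0.03 0 0 0 0" --pt "0 0.02 -0.01 0 0 0 0" --pt "0 0 0 0 0 0 0" --pt "0 0 0 0 0 0 0"

```text
t: 8.4
tcp_pos: [0.5648, 0.0208, 0.1588]
tool_rot: [0.696, 0.718, -0.001, -0.001]
force: [-1.0, 0.6, 0.0]
finger_gap: 0.501
gripper_force: 0.0
```

Run:
```python
from h import *
d=snap('wrist');pickle.dump(d,open('w6.pkl','wb'));print(manip.sense()['tcp_pos'],manip.sense()['force'])
for o in far(d): print(o)
u,v=proj(d,[.567,.027,.03]);u=int(u);v=int(v);print(u,v)
cv2.imwrite('pics/w6.png',cv2.resize(d['image'][v-100:v+75,u-110:u+110,::-1],None,fx=3.4,fy=3.4,interpolation=cv2.INTER_CUBIC))
```

```text
[0.5637692  0.02089806 0.15817994] [-1.02522017 -0.71071642  0.23678365]
[(0.5345, 63, 81), (0.5355, 63, 93), (0.537, 63, 105)]
[(0.5345, 62, 80), (0.537, 67, 105), (0.571, 68, 106), (0.572, 67, 106)]
[(0.534, 63, 79), (0.536, 62, 103), (0.537, 72, 105), (0.571, 70, 105), (0.572, 69, 106)]
286 200
```

View pics/w6.png

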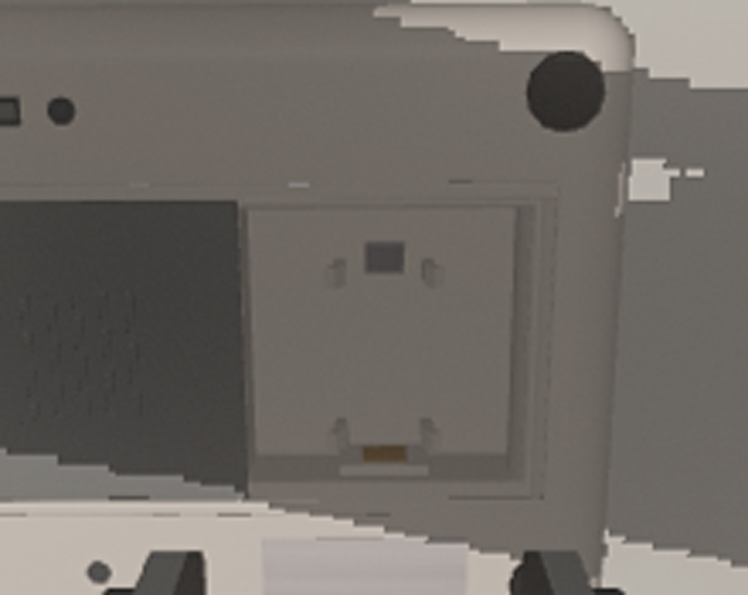

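Wrist view of the open pit: dark spring at crop (385,257) on +y side, brass at (385,453) on -y side, four ribs between; cover edge at crop x≈243.

Run:
```python
from h import *
d=pickle.load(open('w6.pkl','rb'))
V,U=np.mgrid[140:250,235:345]
o,_=ray(d,0,0); r=np.stack([(U-d['cx'])/d['f'],-(V-d['cy'])/d['f'],-np.ones(U.shape)],-1)@d['E'][:3,:3].T
P=o+r*d['z_map'][140:250,235:345,None]
Z=P[...,2]
print('z hist',np.histogram(Z,bins=np.arange(.005,.04,.002)))
M=((Z>.0195)&(Z<.0245)&(P[...,0]>.545)&(P[...,0]<.592)&(P[...,1]>0)&(P[...,1]<.055)).astype(np.uint8)
k,l,st,c=cv2.connectedComponentsWithStats(M)
for i in range(1,k):
    if st[i,4]>2:
        q=P[l==i]; print(st[i],c[i]+[235,140],q.mean(0).round(4),q.min(0).round(4),q.max(0).round(4))
print('floor',np.median(Z[(Z<.016)]))
h=cv2.cvtColor(d['image'],cv2.COLOR_RGB2HSV)[140:250,235:345]
m=(h[...,1]>110);print('brass',m.sum(),P[m].mean(0).round(4),P[m].min(0).round(4),P[m].max(0).round(4))
g=cv2.cvtColor(d['image'],cv2.COLOR_RGB2GRAY)[140:250,235:345]
m=(g<90)&(V<185)&(V>165)&(U>278)&(U<300);print('spring',m.sum(),P[m].mean(0).round(4),P[m].min(0).round(4),P[m].max(0).round(4))
for v in range(168,240,2): print(v,[tuple((P[v-140,u-235]*1e3).round(1)) for u in (275,289)], g[v-140,289-235])
```

```text
z hist (array([   2, 1503, 3612,  124,   84,  104,  103,  195,  231,  227,  319,
        506,  875, 2981, 1169,   16,    0]), array([0.005, 0.007, 0.009, 0.011, 0.013, 0.015, 0.017, 0.019, 0.021,
       0.023, 0.025, 0.027, 0.029, 0.031, 0.033, 0.035, 0.037, 0.039]))
[49 35 11  5 40] [288.825 177.225] [0.5682 0.0442 0.022 ] [0.5643 0.0423 0.0197] [0.5723 0.0464 0.0244]
[37 38  6  7 34] [274.05882353 181.23529412] [0.5565 0.0404 0.0212] [0.5548 0.0379 0.02  ] [0.5589 0.043  0.0229]
[66 38  6  7 38] [303.60526316 181.13157895] [0.5801 0.0412 0.0211] [0.5781 0.0386 0.0195] [0.5822 0.0439 0.023 ]
[37 86  5  4 13] [274.15384615 227.61538462] [0.5575 0.001  0.0214] [5.557e-01 1.000e-04 1.990e-02] [0.5591 0.0021 0.0238]
[66 86  5  4 17] [302.94117647 227.76470588] [0.5816 0.0016 0.0212] [5.799e-01 1.000e-04 1.970e-02] [0.5833 0.0028 0.0224]
floor 0.009430065114926917
brass 1 [ 0.5651 -0.0046  0.0161] [ 0.5651 -0.0046  0.0161] [ 0.5651 -0.0046  0.0161]
spring 107 [0.5678 0.0462 0.0235] [0.5635 0.0402 0.0079] [0.5725 0.0504 0.0301]
168 [(np.float64(556.8), np.float64(49.2), np.float64(10.2)),
[... 3602 characters left out ...]
oat64(1.2), np.float64(22.8)), (np.float64(570.3), np.float64(-3.1), np.float64(9.7))] 108
230 [(np.float64(558.3), np.float64(-0.8), np.float64(22.1)), (np.float64(570.3), np.float64(-5.0), np.float64(9.6))] 99
232 [(np.float64(558.3), np.float64(-2.6), np.float64(22.1)), (np.float64(570.2), np.float64(-4.2), np.float64(16.6))] 66
234 [(np.float64(558.2), np.float64(-8.1), np.float64(12.2)), (np.float64(570.2), np.float64(-5.0), np.float64(19.6))] 68
236 [(np.float64(558.4), np.float64(-8.1), np.float64(17.1)), (np.float64(570.1), np.float64(-4.9), np.float64(24.4))] 96
238 [(np.float64(558.5), np.float64(-8.4), np.float64(21.0)), (np.float64(570.1), np.float64(-6.1), np.float64(25.9))] 110
```

Run:
```python
from h import *
w=pickle.load(open('w1.pkl','rb'));h=cv2.cvtColor(w['image'],cv2.COLOR_RGB2HSV)
a=onz(w,419,133,.0085);b=onz(w,432,153,.0085);print(a,b,np.degrees(np.arctan2(*(a-b)[[1,0]])))
rows([.531,-.292,.16],100,9)
```

```text
[ 0.52696568 -0.27750988  0.0085    ] [ 0.52987348 -0.30175109  0.0085    ] 96.84010292179202
[-0.0346, -0.0047, -0.0002] [-0.03, -0.01, -0.91]
[-0.0346, -0.0053, -0.0002] [-0.03, -0.01, -0.91]
[-0.0345, -0.0058, -0.0002] [-0.03, -0.01, -0.91]
[-0.0344, -0.0064, -0.0002] [-0.03, -0.01, -0.91]
[-0.0343, -0.0069, -0.0002] [-0.03, -0.01, -0.91]
[-0.0342, -0.0075, -0.0002] [-0.03, -0.01, -0.91]
[-0.034, -0.008, -0.0002] [-0.03, -0.01, -0.91]
[-0.0339, -0.0085, -0.0002] [-0.03, -0.01, -0.91]
[-0.0338, -0.0091, -0.0002] [-0.03, -0.01, -0.91]
```

>>> drive_tool --pt "-0.0345 -0.0045 0 0 0 -0.6 0" --pt "-0.0345 -0.005 0 0 0 -0.6 0" --pt "-0.0345 -0.0055 0 0 0 -0.6 0" --pt "-0.0345 -0.006 0 0 0 -0.6 0" --pt "-0.0345 -0.0065 0 0 0 -0.6 0" --pt "-0.0345 -0.0065 0 0 0 -0.6 0" --pt "-0.0345 -0.007 0 0 0 -0.6 0" --pt "-0.034 -0.007 0 0 0 -0.6 0" --pt "-0.034 -0.0075 0 0 0 -0.6 0" --pt "0 0 0 0 0 0 0"

```text
t: 9.45
tcp_pos: [0.5315, -0.2958, 0.1579]
tool_rot: [0.663, 0.748, -0.001, -0.001]
force: [-0.1, 0.6, -0.1]
finger_gap: 0.497
gripper_force: 0.0
```

```bash
cat >> h.py <<'E'
def batt(d,z=.0084,box=None):
    h=cv2.cvtColor(d['image'],cv2.COLOR_RGB2HSV);x0,y0,x1,y1=box or (180,100,400,290)
    out={}
    for nm,lo,hi in(('yel',15,33),('grn',38,95),('all',15,95)):
        m=np.zeros((420,560),np.uint8);s=h[y0:y1,x0:x1];m[y0:y1,x0:x1]=(s[...,0]>=lo)&(s[...,0]<=hi)&(s[...,1]>80)
        k,l,st,c=cv2.connectedComponentsWithStats(m);i=1+st[1:,4].argmax()
        r=cv2.minAreaRect(cv2.findContours((l==i).astype(np.uint8),0,2)[0][0]);out[nm]=onz(d,*r[0],z)
        print(nm,st[i],np.round(r[0],1),np.round(r[1],1),round(r[2],1),onz(d,*r[0],z).round(4),dep(d,*r[0]).round(4))
        if nm=='all': print([onz(d,*a,z).round(4).tolist()[:2] for a in cv2.boxPoints(r)])
    a=out['yel']-out['grn'];print('yaw',np.degrees(np.arctan2(a[1],a[0])))
E
python3 - <<'E'
from h import *
d=snap('wrist');pickle.dump(d,open('w7.pkl','wb'));s=manip.sense();print(s['tcp_pos'],s['tool_rot'],s['finger_gap'])
batt(d)
u,v=[int(t) for t in proj(d,[.529,-.29,.01])];print(u,v)
cv2.imwrite('pics/w7.png',cv2.resize(d['image'][v-75:v+75,u-90:u+90,::-1],None,fx=3,fy=3,interpolation=cv2.INTER_CUBIC))
E
```

```text
[ 0.53125469 -0.29317005  0.15771771] [ 6.62922141e-01  7.48685379e-01 -1.04944702e-04 -2.10421901e-03] 0.4997277061366193
yel [ 367  236   33   54 1342] [383.  262.5] [53. 32.] 90.0 [ 0.6275 -0.3417  0.0084] [ 0.6168 -0.3294  0.0366]
grn [274 188  16   9  92] [281.5 192. ] [15.  8.] 0.0 [ 0.5289 -0.288   0.0084] [ 0.5287 -0.2862  0.016 ]
all [ 367  236   33   54 1342] [383.  262.5] [53. 32.] 90.0 [ 0.6275 -0.3417  0.0084] [ 0.6168 -0.3294  0.0366]
[[0.6082, -0.3183], [0.6361, -0.3149], [0.6478, -0.3664], [0.6184, -0.37]]
yaw -28.584928944523583
281 194
```

View pics/w7.png

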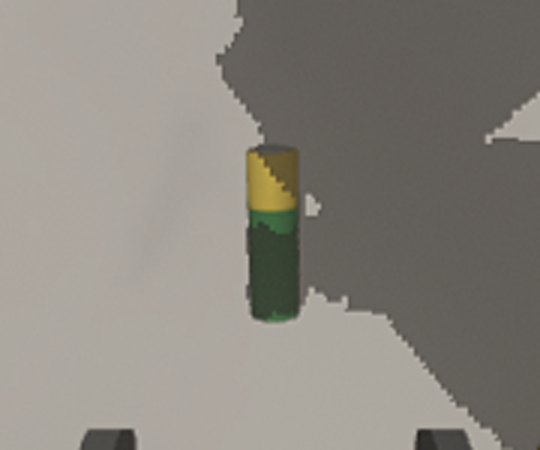

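Battery in crop: yellow flat end at cy≈152, green plus end at cy≈321, centred on u≈282, aligned with the tool's x axis. The fingers straddle it.

Run:
```python
from h import *
d=pickle.load(open('w7.pkl','rb'))
g=cv2.cvtColor(d['image'],cv2.COLOR_RGB2GRAY).astype(int);print(g[163:232,282].tolist());print(g[180,265:300].tolist(),g[215,265:300].tolist())
a=onz(d,282.2,226,.0165);b=onz(d,282.2,170.3,.0165);print(a,b,np.linalg.norm(a-b),(a+b)/2)
S=pickle.load(open('side.pkl','rb'));print('plus/flat in side pred',proj(S,a),proj(S,b))
T=np.linalg.inv(d['E']@np.linalg.inv(d['mount']));print('tool frame mid',(T@np.append((a+b)/2,1)).round(4))
for v in (180,200,215):
  print([dep(d,u,v).round(4).tolist() for u in (274,282,290)], dep(d,282,v)[2])
```

```text
[98, 99, 98, 95, 80, 75, 79, 84, 90, 91, 91, 90, 89, 87, 106, 152, 149, 153, 152, 152, 151, 149, 149, 150, 151, 148, 113, 85, 87, 88, 88, 88, 85, 63, 60, 61, 63, 62, 61, 62, 63, 63, 63, 63, 63, 63, 62, 63, 64, 63, 64, 63, 63, 65, 64, 63, 64, 65, 64, 70, 90, 89, 95, 136, 172, 169, 169, 169, 169]
[165, 165, 165, 164, 165, 167, 167, 164, 130, 123, 135, 142, 145, 148, 151, 154, 157, 153, 148, 144, 128, 84, 84, 83, 80, 87, 100, 98, 97, 98, 99, 98, 99, 98, 98] [166, 167, 167, 166, 168, 168, 170, 164, 95, 74, 61, 62, 64, 63, 65, 64, 64, 63, 64, 63, 62, 62, 59, 59, 59, 66, 104, 99, 117, 176, 168, 93, 96, 98, 97]
[ 0.53278636 -0.31528341  0.0165    ] [ 0.52707441 -0.26816018  0.0165    ] 0.047468150788089476 [ 0.52993038 -0.2917218   0.0165    ]
plus/flat in side pred (np.float64(270.04356419170693), np.float64(265.50484754848407)) (np.float64(263.79935623905726), np.float64(250.3538540239386))
tool frame mid [ 4.200e-03 -7.000e-04  1.414e-01  1.000e+00]
[[0.5214, -0.2782, 0.0101], [0.5279, -0.2762, 0.0159], [0.5346, -0.2768, 0.009]] 0.015887885270929825
[[0.5234, -0.2952, 0.0101], [0.5299, -0.2929, 0.0159], [0.5368, -0.2936, 0.0101]] 0.01589459123013054
[[0.5249, -0.3086, 0.0098], [0.5315, -0.3062, 0.0146], [0.5384, -0.3065, 0.0111]] 0.014619946712540577
```

>>> drive_tool --pt "0 -0.001 0.035 0 0 0 0" --pt "0 0 0.035 0 0 0 0" --pt "0 0 0.03 0 0 0 0" --pt "0 0 0.02 0 0 0 -0.2" --pt "0 0 0.01 0 0 0 -0.2" --pt "0 0 0 0 0 0 -0.2" --pt "0 0 0 0 0 0 -0.2"

```text
t: 10.2
tcp_pos: [0.5325, -0.2918, 0.0299]
tool_rot: [0.661, 0.75, 0.0, -0.0]
force: [-1.2, 0.3, -0.1]
finger_gap: 0.402
gripper_force: 0.0
```

Run:
```python
from h import *
s=manip.sense();print(s['tcp_pos'],s['tool_rot'],s['finger_gap'])
d=snap('wrist');pickle.dump(d,open('w8.pkl','wb'));save(d,'w8.png')
```

```text
[ 0.53253527 -0.29175185  0.02986694] [ 6.61302273e-01  7.50119516e-01  3.86947029e-05 -1.16420898e-04] 0.401535099895255
```

View pics/w8.png

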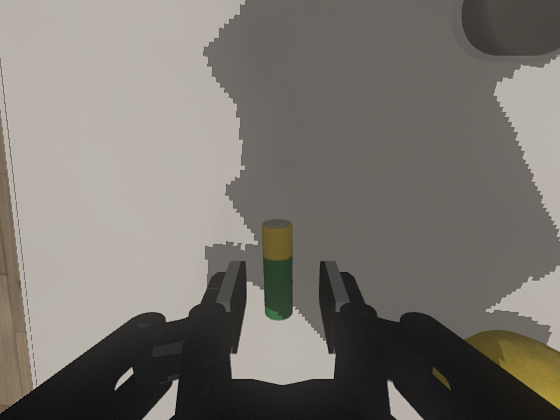

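Battery seen between the open pads, centred on u≈278 (about 2 mm left of the tool's axis), yellow rim at v≈227, green end at v≈319.

Run:
```python
from h import *
d=pickle.load(open('w8.pkl','rb'))
g=cv2.cvtColor(d['image'],cv2.COLOR_RGB2HSV).astype(int);print(g[214:236,278].tolist());print(g[310:326,278].tolist())
a=onz(d,278.5,319.5,.0165);b=onz(d,277.5,227,.0165)
T=np.linalg.inv(d['E']@np.linalg.inv(d['mount']));print(a,b,np.linalg.norm(a-b));print((T@np.append(a,1)).round(4),(T@np.append(b,1)).round(4))
```

```text
[[13, 21, 109], [15, 24, 107], [17, 21, 108], [15, 23, 109], [18, 25, 104], [20, 36, 85], [21, 23, 78], [19, 26, 77], [17, 22, 80], [15, 25, 81], [17, 23, 79], [13, 22, 81], [20, 25, 90], [17, 23, 79], [20, 63, 93], [23, 161, 114], [22, 155, 110], [24, 151, 110], [23, 152, 109], [23, 152, 109], [23, 154, 109], [23, 152, 109]]
[[55, 71, 68], [57, 73, 66], [56, 66, 66], [55, 73, 63], [53, 65, 63], [58, 78, 78], [62, 107, 112], [61, 103, 111], [62, 107, 110], [61, 101, 111], [50, 42, 141], [15, 19, 190], [18, 18, 185], [18, 18, 184], [18, 18, 184], [18, 18, 184]]
[ 0.532938   -0.31418383  0.0165    ] [ 0.52666288 -0.26685883  0.0165    ] 0.0477392157807734
[-0.0223 -0.0024  0.0134  1.    ] [ 0.0254 -0.0027  0.0134  1.    ]
```

>>> drive_tool --pt "0 -0.0025 0.006 0 0 0 -0.2" --pt "0 0 0.006 0 0 0 -0.2" --pt "0 0 0.002 0 0 0 -0.2" --pt "0 0 0 0 0 0 -0.2"

```text
t: 10.65
tcp_pos: [0.5297, -0.2926, 0.0152]
tool_rot: [0.662, 0.75, 0.0, -0.0]
force: [1.3, 0.1, 0.3]
finger_gap: 0.397
gripper_force: 0.0
```

>>> drive_tool --pt "0 0 0 0 0 0 -1" --pt "0 0 0 0 0 0 -1" --pt "0 0 0 0 0 0 -1" --pt "0 0 0 0 0 0 -1" --pt "0 0 0 0 0 0 -1" --newtons 60

```text
t: 11.15
tcp_pos: [0.5302, -0.2929, 0.0158]
tool_rot: [0.662, 0.75, 0.0, 0.0]
force: [0.1, -0.6, 2.5]
finger_gap: 0.168
gripper_force: 58.7
```

>>> drive_tool --pt "0 0 -0.005 0 0 0 -1" --pt "0 0 -0.015 0 0 0 -1" --pt "0 0 -0.035 0 0 0 -1" --pt "0 0 -0.04 0 0 0 -1" --pt "0 0 -0.04 0 0 0 -1" --pt "0 0 -0.005 0 0 0 -1" --pt "0 0 0 0 0 0 -1" --pt "0 0 0 0 0 0 -1"

```text
t: 11.95
tcp_pos: [0.5292, -0.2921, 0.155]
tool_rot: [0.662, 0.75, -0.0, -0.001]
force: [0.8, 0.2, -0.3]
finger_gap: 0.165
gripper_force: 58.6
```

Run:
```python
from h import *
s=manip.sense();print(s['tcp_pos'],s['tool_rot'],s['finger_gap'])
d=snap('wrist');pickle.dump(d,open('w9.pkl','wb'))
cv2.imwrite('pics/w9.png',cv2.resize(d['image'][200:340,210:350,::-1],None,fx=4,fy=4,interpolation=cv2.INTER_CUBIC))
rows([.5685,.022,.15],91.8,9)
```

```text
[ 0.52921629 -0.29209233  0.15500887] [ 6.61552716e-01  7.49898118e-01 -3.07434336e-05 -9.02850545e-04] 0.1651450469034585
[0.0341, 0.0087, 0.0005] [-0.01, -0.01, 0.6]
[0.0341, 0.0084, 0.0005] [-0.01, -0.01, 0.6]
[0.0342, 0.008, 0.0005] [-0.01, -0.01, 0.6]
[0.0343, 0.0076, 0.0005] [-0.01, -0.01, 0.6]
[0.0344, 0.0073, 0.0005] [-0.01, -0.01, 0.6]
[0.0345, 0.0069, 0.0005] [-0.01, -0.01, 0.6]
[0.0345, 0.0066, 0.0005] [-0.01, -0.01, 0.6]
[0.0346, 0.0062, 0.0005] [-0.01, -0.01, 0.6]
[0.0347, 0.0058, 0.0005] [-0.01, -0.01, 0.6]
```

View pics/w9.png

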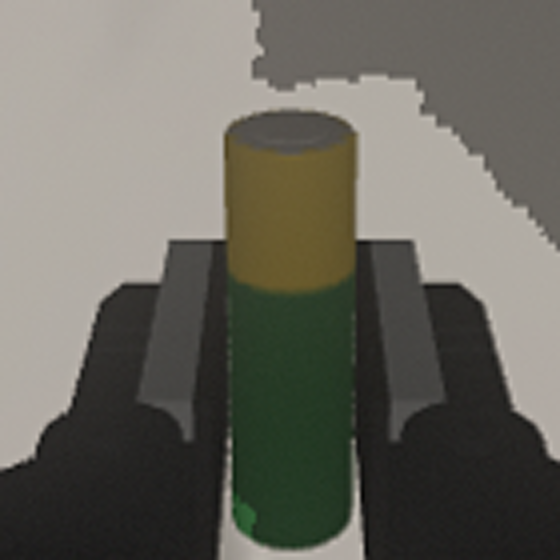

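Battery held centrally: flat-end ellipse centre at crop (291,131), plus-end lower arc at cy≈549.

Run:
```python
from h import *
d=pickle.load(open('w9.pkl','rb'));m=d['mount'];T=np.linalg.inv(d['E']@np.linalg.inv(m))
def tp(cu,cv,D): 
    u=210+cu/4;v=200+cv/4;r=np.array([(u-d['cx'])/d['f'],-(v-d['cy'])/d['f'],-1]);return (m[:3,3]+m[:3,:3]@r*D).round(4)
print('flat c',tp(291,131,.172), 'rim bottom',tp(291,152,.165),'plus edge',tp(292,549,.185))
# depth map along the top line of battery
for v in range(236,340,6):
    u=282+ (v>300)*1; D=d['z_map'][v,u]; print(v,tp((u-210)*4,(v-200)*4,D))
```

```text
flat c [ 0.0152 -0.0004  0.0333] rim bottom [ 0.0152 -0.0004  0.026 ] plus edge [-0.0441 -0.0002  0.0284]
236 [ 0.025  -0.0007  0.0035]
242 [ 0.023  -0.0007  0.0017]
248 [ 0.0208 -0.0007  0.0006]
254 [ 0.0179 -0.0007  0.0011]
260 [ 0.0153 -0.0007  0.0007]
266 [ 0.0125 -0.0007  0.0009]
272 [ 0.0092 -0.0007  0.002 ]
278 [ 0.0066 -0.0007  0.0015]
284 [ 0.0038 -0.0007  0.0012]
290 [ 0.0017 -0.0007 -0.    ]
296 [-0.0014 -0.0007  0.0002]
302 [-0.0052 -0.0003  0.0016]
308 [-0.0075 -0.0003  0.0005]
314 [-0.0109 -0.0002  0.0011]
320 [-0.0139 -0.0002  0.0009]
326 [-0.017  -0.0002  0.0009]
332 [-0.0201 -0.0002  0.0008]
338 [-1.427e-01  1.000e-04  1.556e-01]
```

Battery is held level and centred (centre at tool x≈0). Carry it over the pit.

>>> drive_tool --pt "0.034 0.0085 0 0 0 0.6 -1" --pt "0.034 0.0085 0 0 0 0.6 -1" --pt "0.034 0.008 0 0 0 0.6 -1" --pt "0.0345 0.0075 0 0 0 0.6 -1" --pt "0.0345 0.0075 0 0 0 0.6 -1" --pt "0.0345 0.007 0 0 0 0.6 -1" --pt "0.0345 0.0065 0.01 0 0 0.6 -1" --pt "0.0345 0.006 0.02 0 0 0.5 -1" --pt "0.034 0.006 0.02 0 0 0.5 -1" --pt "0 0 0.02 0 0 0 -1"

```text
t: 13.0
tcp_pos: [0.5681, 0.0245, 0.0831]
tool_rot: [0.693, 0.721, -0.001, -0.002]
force: [-0.2, -1.0, -0.7]
finger_gap: 0.17
gripper_force: 58.6
```

>>> drive_tool --pt "0 0 0 0 0 0 -1" --pt "0 0 0 0 0 0 -1" --pt "0 0 0 0 0 0 -1"

```text
t: 13.3
tcp_pos: [0.5699, 0.0194, 0.0858]
tool_rot: [0.695, 0.719, 0.0, 0.0]
force: [-0.1, -0.1, -0.1]
finger_gap: 0.167
gripper_force: 58.6
```

```bash
cat >> h.py <<'E'
def pit(d):
    V,U=np.mgrid[120:330,180:390]
    o,_=ray(d,0,0); r=np.stack([(U-d['cx'])/d['f'],-(V-d['cy'])/d['f'],-np.ones(U.shape)],-1)@d['E'][:3,:3].T
    P=o+r*d['z_map'][120:330,180:390,None];Z=P[...,2]
    M=((Z>.0195)&(Z<.0245)&(P[...,0]>.54)&(P[...,0]<.597)&(P[...,1]>-.01)&(P[...,1]<.056)).astype(np.uint8)
    k,l,st,c=cv2.connectedComponentsWithStats(M)
    for i in range(1,k):
        if st[i,4]>12:
            q=P[l==i]; print(st[i,4],(c[i]+[180,120]).round(1),q.mean(0).round(4),q.min(0).round(4),q.max(0).round(4))
E
python3 - <<'E'
from h import *
s=manip.sense();print(s['tcp_pos'],s['tool_rot'],s['finger_gap'])
d=snap('wrist');pickle.dump(d,open('w10.pkl','wb'));save(d,'w10.png');pit(d)
E
```

```text
[0.56991899 0.01944994 0.08575978] [6.95289386e-01 7.18729869e-01 8.31109098e-05 1.94985199e-04] 0.16717335863244687
71 [281.7 199. ] [0.5682 0.0442 0.022 ] [0.5637 0.0422 0.0195] [0.5724 0.0467 0.0245]
69 [301.7 203.9] [0.5801 0.0414 0.0212] [0.5779 0.0386 0.0195] [0.5822 0.0439 0.0236]
66 [261.3 204. ] [0.5562 0.0405 0.0212] [0.5542 0.0378 0.0195] [0.5584 0.0428 0.0232]
```

View pics/w10.png

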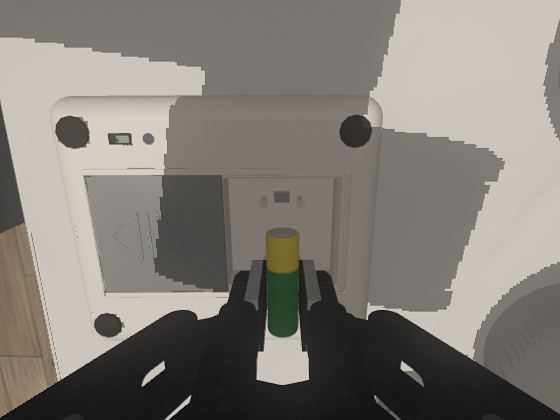

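Pit, ribs (261,204)/(302,204) and spring (282,197) are visible beyond the battery's flat end. Measured bay ≈ (0.5688, 0.0200); shift 2.6 mm toward +y, 0.8 mm toward -x, and descend partly.

>>> drive_tool --pt "0.0026 -0.0008 0.01 0 0 0 -1" --pt "0 0 0.015 0 0 0 -1" --pt "0 0 0.01 0 0 0 -1" --pt "0 0 0.001 0 0 0 -1" --pt "0 0 0 0 0 0 -1" --pt "0 0 0 0 0 0 -1"

```text
t: 13.95
tcp_pos: [0.5691, 0.0227, 0.0499]
tool_rot: [0.695, 0.719, 0.0, 0.0]
force: [-0.7, 0.8, 0.2]
finger_gap: 0.164
gripper_force: 58.6
```

Run:
```python
from h import *
s=manip.sense();print(s['tcp_pos'],s['tool_rot'])
d=snap('wrist');pickle.dump(d,open('w11.pkl','wb'));pit(d)
m=d['mount'];T=np.linalg.inv(d['E']@np.linalg.inv(m))
h=cv2.cvtColor(d['image'],cv2.COLOR_RGB2HSV)
for v in range(222,300,4): 
    x=np.nonzero(h[v,250:320,1]>110)[0]
    if len(x)>10: 
        u=(x[0]+x[-1])/2+250;print(v,u,len(x),(T@np.append(dep(d,u,v),1)).round(4)[:3],dep(d,u,v).round(4))
```

```text
[0.56907071 0.02272994 0.04986768] [6.94935676e-01 7.19071790e-01 2.48429786e-04 3.23918374e-04]
85 [282.8 224.3] [0.568  0.0443 0.022 ] [0.5637 0.042  0.0195] [0.5726 0.0463 0.0244]
95 [259.  230.1] [0.5564 0.0406 0.0212] [0.5544 0.0378 0.0196] [0.5588 0.0433 0.0229]
95 [306.9 229.9] [0.58   0.0415 0.0211] [0.5776 0.0386 0.0195] [0.5822 0.0441 0.023 ]
238 282.0 26 [ 0.0247 -0.0007  0.0018] [0.5676 0.0474 0.0481]
242 282.0 33 [ 0.0234 -0.0007  0.0007] [0.5676 0.0461 0.0492]
246 282.0 33 [ 0.0217 -0.0007  0.0005] [0.5677 0.0444 0.0493]
250 282.0 33 [ 0.0202 -0.0007 -0.0001] [0.5677 0.0429 0.05  ]
254 282.5 32 [ 0.0181 -0.0005  0.0006] [0.568  0.0408 0.0493]
258 282.5 32 [ 0.0159 -0.0005  0.0014] [0.5681 0.0386 0.0485]
262 282.0 33 [ 0.0145 -0.0007  0.0004] [0.5679 0.0372 0.0495]
266 282.0 33 [ 0.0121 -0.0007  0.0016] [0.568  0.0348 0.0482]
270 281.5 29 [ 0.0112 -0.0009 -0.0002] [0.5678 0.0339 0.0501]
290 281.5 15 [ 0.0008 -0.0009  0.0014] [0.5682 0.0235 0.0485]
294 283.5 20 [-0.0011 -0.      0.0012] [0.5691 0.0217 0.0487]
298 283.0 21 [-0.0029 -0.0002  0.0011] [0.5689 0.0198 0.0488]
```

>>> drive_tool --pt "-0.0004 0 0.004 0 0 0 -1" --pt "0 0 0.004 0 0 0 -1" --pt "0 0 0.003 0 0 0 -1" --pt "0 0 0.002 0 0 0 -1" --pt "0 0 0 0 0 0 -1"

```text
t: 14.5
tcp_pos: [0.5693, 0.0221, 0.0366]
tool_rot: [0.695, 0.719, 0.0, 0.001]
force: [0.0, -1.7, 2.4]
finger_gap: 0.166
gripper_force: 59.0
```

>>> drive_tool --pt "0 0 0.002 0 0 0 -1" --pt "0 0 0.002 0 0 0 -1" --pt "0 0 0 0 0 0 -1"

```text
t: 14.8
tcp_pos: [0.5689, 0.0221, 0.0323]
tool_rot: [0.695, 0.719, -0.0, 0.0]
force: [0.7, -3.3, -0.8]
finger_gap: 0.17
gripper_force: 58.9
```

>>> drive_tool --pt "0 0 0.002 0 0 0 -1" --pt "0 0 0.0015 0 0 0 -1" --pt "0 0 0 0 0 0 -1" --pt "0 0 0 0 0 0 -1"

```text
t: 15.2
tcp_pos: [0.5685, 0.0224, 0.0287]
tool_rot: [0.695, 0.719, -0.0, -0.0]
force: [-0.3, -1.5, 0.1]
finger_gap: 0.168
gripper_force: 58.9
```

>>> drive_tool --pt "0 0 0.001 0 0 0 -1" --pt "0 0 0.0005 0 0 0 -1" --pt "0 0 0 0 0 0 -1" --pt "0 0 0 0 0 0 -1"

```text
t: 15.6
tcp_pos: [0.5686, 0.0224, 0.0275]
tool_rot: [0.695, 0.719, -0.0, -0.0]
force: [0.1, -1.8, 0.5]
finger_gap: 0.171
gripper_force: 59.0
```

>>> drive_tool --pt "0 0 0.001 0 0 0 -1" --pt "0 0 0.0005 0 0 0 -1" --pt "0 0 0 0 0 0 -1" --pt "0 0 0 0 0 0 -1"

```text
t: 16.0
tcp_pos: [0.5688, 0.0224, 0.026]
tool_rot: [0.695, 0.719, 0.0, 0.0]
force: [0.4, -2.0, 1.2]
finger_gap: 0.168
gripper_force: 59.0
```

>>> drive_tool --pt "0 0 0.0008 0 0 0 -1" --pt "0 0 0 0 0 0 -1" --pt "0 0 0 0 0 0 -1"

```text
t: 16.3
tcp_pos: [0.5688, 0.0225, 0.0258]
tool_rot: [0.695, 0.719, 0.0, 0.0]
force: [-1.0, -2.4, 4.7]
finger_gap: 0.165
gripper_force: 59.4
```

Run:
```python
from h import *
s=manip.sense();print(s['tcp_pos'],s['force'])
d=snap('wrist');m=d['mount'];T=np.linalg.inv(d['E']@np.linalg.inv(m))
h=cv2.cvtColor(d['image'],cv2.COLOR_RGB2HSV)
for v in range(222,330,6): 
    x=np.nonzero(h[v,250:320,1]>80)[0]
    if len(x)>10: 
        u=(x[0]+x[-1])/2+250;print(v,u,len(x),(T@np.append(dep(d,u,v),1)).round(4)[:3],dep(d,u,v).round(4))
```

```text
[0.56880002 0.0224594  0.02575192] [-0.97647866 -2.35540209  4.72864137]
240 282.0 33 [ 0.024  -0.0007  0.0013] [0.5673 0.0464 0.0244]
246 282.0 33 [ 0.0212 -0.0007  0.0016] [0.5674 0.0437 0.0242]
252 282.0 33 [ 0.0187 -0.0007  0.0013] [0.5675 0.0411 0.0245]
258 282.0 33 [ 0.0164 -0.0007  0.0003] [0.5676 0.0388 0.0255]
264 282.0 33 [ 0.0138 -0.0007  0.    ] [0.5677 0.0362 0.0257]
270 282.5 32 [ 0.0106 -0.0005  0.0008] [0.568  0.0331 0.0249]
276 283.0 31 [ 0.0078 -0.0002  0.0009] [0.5683 0.0302 0.0249]
282 282.0 31 [ 0.0048 -0.0007  0.001 ] [0.568  0.0273 0.0247]
288 282.5 30 [ 0.0018 -0.0005  0.0014] [0.5683 0.0242 0.0244]
294 282.5 32 [-0.0009 -0.0004  0.001 ] [0.5684 0.0215 0.0248]
300 282.5 30 [-0.0039 -0.0004  0.001 ] [0.5685 0.0185 0.0247]
306 282.5 30 [-0.0071 -0.0004  0.0013] [0.5686 0.0154 0.0244]
312 282.0 29 [-0.0099 -0.0007  0.0009] [0.5685 0.0126 0.0248]
318 282.5 30 [-0.0129 -0.0004  0.0009] [0.5688 0.0095 0.0248]
324 282.5 30 [-0.0153 -0.0004 -0.0001] [0.5689 0.0071 0.0258]
```

>>> drive_tool --pt "-0.001 0 0 0 0 0 -1" --pt "-0.001 0 0 0 0 0 -1" --pt "0 0 0 0 0 0 -1" --pt "0 0 0 0 0 0 -1"

```text
t: 16.75
tcp_pos: [0.5688, 0.0212, 0.0257]
tool_rot: [0.695, 0.719, 0.0, -0.0]
force: [-0.9, 0.9, 5.4]
finger_gap: 0.166
gripper_force: 59.4
```

>>> drive_tool --pt "-0.0007 0 0.0003 0 0 0 -1" --pt "0 0 0 0 0 0 -1" --pt "0 0 0 0 0 0 -1"

```text
t: 17.05
tcp_pos: [0.5688, 0.0211, 0.0257]
tool_rot: [0.695, 0.719, 0.001, -0.0]
force: [-0.6, 2.9, 7.0]
finger_gap: 0.171
gripper_force: 59.7
```

>>> drive_tool --pt "0 0 0 0 0 0 -0.45" --pt "0 0 0 0 0 0 -0.45" --pt "0 0 0 0 0 0 -0.45" --pt "0 0 -0.003 0 0 0 -0.45" --pt "0 0 -0.01 0 0 0 -0.45" --pt "0 0 -0.02 0 0 0 -0.45" --pt "0 0 -0.02 0 0 0 -1" --pt "0 0 0 0 0 0 -1" --pt "0 0 0 0 0 0 -1"

```text
t: 17.95
tcp_pos: [0.5691, 0.0197, 0.0786]
tool_rot: [0.695, 0.719, 0.0, 0.001]
force: [0.1, 0.1, -0.1]
finger_gap: 0.001
gripper_force: 0.0
```

```bash
cat >> h.py <<'E'
def top(d):
    h=cv2.cvtColor(d['image'],cv2.COLOR_RGB2HSV)
    for v in range(150,330,5): 
        x=np.nonzero(h[v,245:325,1]>80)[0]
        if len(x)>10: 
            u=(x[0]+x[-1])/2+245;print(v,u,len(x),dep(d,u,v).round(4))
E
python3 - <<'E'
from h import *
s=manip.sense();print(s['tcp_pos'],s['force'],s['finger_gap'])
d=snap('wrist');save(d,'w12.png');top(d)
E
```

```text
[0.56908957 0.01965833 0.07858306] [ 0.07023878  0.05333559 -0.05520354] 0.0012962093393485419
205 282.0 25 [0.5676 0.0432 0.0234]
210 282.0 25 [0.5677 0.0408 0.0253]
215 281.5 24 [0.5675 0.0379 0.0255]
220 281.5 24 [0.5676 0.0349 0.0252]
225 281.5 24 [0.5677 0.0318 0.0251]
230 281.5 22 [0.5678 0.0288 0.0252]
235 281.5 22 [0.5679 0.0258 0.0253]
240 281.5 22 [0.568  0.0225 0.0247]
245 281.5 22 [0.5681 0.0195 0.0251]
250 281.5 22 [0.5682 0.0161 0.0243]
255 281.5 22 [0.5658 0.0956 0.2065]
```

View pics/w12.png

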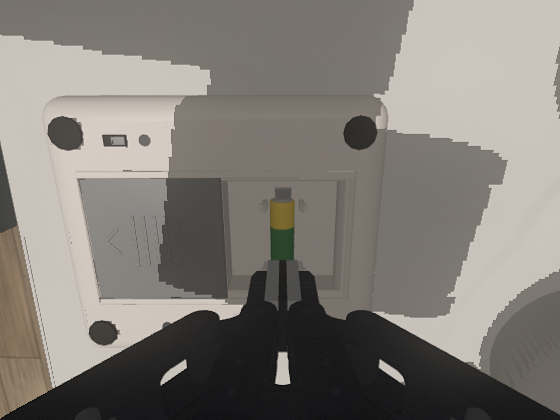

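Battery lies in the cradle, yellow flat end at the spring (283,193), top level at z≈25 mm. Press it once from above with shut fingers to make sure.

>>> drive_tool --pt "0.001 -0.0006 0.015 0 0 0 -1" --pt "0 0 0.014 0 0 0 -1" --pt "0 0 0.006 0 0 0 -1" --pt "0 0 0.003 0 0 0 -1" --pt "0 0 0.001 0 0 0 -1" --pt "0 0 0 0 0 0 -1" --pt "0 0 0 0 0 0 -1"

```text
t: 18.7
tcp_pos: [0.569, 0.021, 0.0405]
tool_rot: [0.695, 0.719, 0.001, 0.001]
force: [-1.9, 2.1, 14.9]
finger_gap: -0.004
gripper_force: 7.3
```

>>> drive_tool --pt "0 0 0.0015 0 0 0 -1" --pt "0 0 0 0 0 0 -1" --pt "0 0 0 0 0 0 -1"

```text
t: 19.0
tcp_pos: [0.5697, 0.021, 0.0404]
tool_rot: [0.695, 0.719, 0.001, 0.001]
force: [-2.9, 2.3, 23.1]
finger_gap: -0.0
gripper_force: 11.5
```

Held firm at 23 N with top at ≈26.5 mm: seated. Now to the cover.

>>> drive_tool --pt "0 0 -0.01 0 0 0 -1" --pt "0 0 -0.02 0 0 0 -1" --pt "0.002 -0.02 0 0 0 0 -1" --pt "0.002 -0.03 0 0 0 0 -1" --pt "0.001 -0.022 0 0 0 0 -1" --pt "0 0 0.006 0 0 0 -1" --pt "0 0 0 0 0 0 -1" --pt "0 0 0 0 0 0 -1"

```text
t: 19.8
tcp_pos: [0.4978, 0.0229, 0.0611]
tool_rot: [0.695, 0.719, 0.001, 0.001]
force: [0.3, 0.4, -0.4]
finger_gap: -0.0
gripper_force: 0.0
```

Run:
```python
from h import *
s=manip.sense();print(s['tcp_pos'],s['force'],s['tool_rot'])
d=snap('wrist');save(d,'w13.png')
for o in far(d):print(o)
```

```text
[0.49781526 0.02289555 0.06105179] [ 0.31886838  0.39017599 -0.38292391] [6.94942862e-01 7.19064383e-01 5.12058181e-04 7.54110381e-04]
[(0.5335, 67, 113), (0.5345, 67, 111), (0.5695, 97, 112), (0.612, 117, 188), (0.613, 117, 176), (0.6155, 141, 190), (0.6165, 181, 189)]
[(0.533, 68, 113), (0.534, 67, 111), (0.5485, 112, 109), (0.5975, 101, 112), (0.6125, 116, 180), (0.6135, 117, 170), (0.616, 187, 189)]
[(0.533, 69, 111), (0.534, 69, 112), (0.5695, 81, 112), (0.6045, 112, 115), (0.614, 117, 164), (0.615, 117, 190), (0.616, 114, 189)]
```

>>> drive_tool --pt "0.001 0 0.008 0 0 0 -1" --pt "0 0 0.004 0 0 0 -1" --pt "0 0 0.001 0 0 0 -1" --pt "0 0 0 0 0 0 -1" --pt "0 0 0 0 0 0 -1"

```text
t: 20.35
tcp_pos: [0.496, 0.0243, 0.0483]
tool_rot: [0.695, 0.719, -0.0, -0.0]
force: [0.6, 0.2, -0.3]
finger_gap: 0.001
gripper_force: 0.0
```

>>> drive_tool --pt "0 0 0.0012 0 0 0 -1" --pt "0 0 0 0 0 0 -1" --pt "0 0 0 0 0 0 -1"

```text
t: 20.65
tcp_pos: [0.496, 0.0242, 0.0473]
tool_rot: [0.695, 0.719, 0.0, 0.0]
force: [-0.4, -0.6, 0.8]
finger_gap: 0.001
gripper_force: 0.0
```

>>> drive_tool --pt "0 0 0.001 0 0 0 -1" --pt "0 0 0.0005 0 0 0 -1" --pt "0 0 0 0 0 0 -1" --pt "0 0 0 0 0 0 -1"

```text
t: 21.05
tcp_pos: [0.4961, 0.0242, 0.0465]
tool_rot: [0.695, 0.719, 0.0, 0.0]
force: [-1.2, 0.2, 7.0]
finger_gap: -0.0
gripper_force: 3.7
```

>>> drive_tool --pt "0 0 0.0006 0 0 0 -1" --pt "0 0 0 0 0 0 -1" --pt "0 0 0 0 0 0 -1"

```text
t: 21.35
tcp_pos: [0.4961, 0.0242, 0.0462]
tool_rot: [0.695, 0.719, 0.0, 0.0]
force: [-1.7, 0.7, 9.8]
finger_gap: -0.0
gripper_force: 5.1
```

>>> drive_tool --pt "0 0.001 0 0 0 0 -1" --pt "0 0.002 0 0 0 0 -1" --pt "0 0.002 0 0 0 0 -1" --pt "0 0.002 0 0 0 0 -1"

```text
t: 21.75
tcp_pos: [0.5007, 0.0244, 0.046]
tool_rot: [0.695, 0.719, -0.002, -0.002]
force: [-5.6, -1.4, 12.8]
finger_gap: -0.002
gripper_force: 6.1
```

>>> drive_tool --pt "0 0.003 0 0 0 0 -1" --pt "0 0.003 0 0 0 0 -1" --pt "0 0.003 0 0 0 0 -1"

```text
t: 22.05
tcp_pos: [0.5097, 0.0248, 0.0461]
tool_rot: [0.695, 0.719, -0.002, -0.002]
force: [-5.4, -1.9, 12.4]
finger_gap: 0.002
gripper_force: 6.0
```

>>> drive_tool --pt "0 0.004 -0.0003 0 0 0 -1" --pt "0 0.004 0 0 0 0 -1" --pt "0 0.004 0 0 0 0 -1" --pt "0 0.004 0 0 0 0 -1" --pt "0 0.004 0 0 0 0 -1" --pt "0 0 0 0 0 0 -1"

```text
t: 22.65
tcp_pos: [0.5306, 0.0255, 0.0463]
tool_rot: [0.695, 0.719, -0.001, -0.001]
force: [-4.0, -0.2, 9.1]
finger_gap: -0.002
gripper_force: 5.0
```

Run:
```python
from h import *
s=manip.sense();print(s['tcp_pos'],s['force'])
d=snap('wrist')
for o in far(d):print(o)
```

```text
[0.53059725 0.02547911 0.04627844] [-4.02690935 -0.21333381  9.0508432 ]
[(0.5675, 65, 94), (0.5685, 66, 92), (0.5715, 94, 111)]
[(0.5675, 64, 95), (0.5685, 66, 92)]
[(0.5735, 84, 111), (0.605, 108, 112)]
```

>>> drive_tool --pt "0 0.004 0.0002 0 0 0 -1" --pt "0 0.004 0 0 0 0 -1" --pt "0 0.004 0 0 0 0 -1" --pt "0 0.004 0 0 0 0 -1" --pt "0 0 0 0 0 0 -1"

```text
t: 23.2
tcp_pos: [0.5467, 0.0261, 0.0462]
tool_rot: [0.695, 0.719, -0.001, -0.001]
force: [-3.1, -0.4, 10.7]
finger_gap: 0.004
gripper_force: 5.3
```

>>> drive_tool --pt "0 0.004 0 0 0 0 -1" --pt "0 0.004 0 0 0 0 -1" --pt "0 0.004 0 0 0 0 -1" --pt "0 0.003 0 0 0 0 -1" --pt "0 0 0 0 0 0 -1"

```text
t: 23.7
tcp_pos: [0.5615, 0.0266, 0.0462]
tool_rot: [0.695, 0.719, -0.001, -0.001]
force: [-2.9, -0.6, 10.7]
finger_gap: -0.0
gripper_force: 5.2
```

>>> drive_tool --pt "0 0.002 0 0 0 0 -1" --pt "0 0.002 0 0 0 0 -1" --pt "0 0.002 0 0 0 0 -1" --pt "0 0 0 0 0 0 -1"

```text
t: 24.1
tcp_pos: [0.5663, 0.0268, 0.0461]
tool_rot: [0.695, 0.719, -0.002, -0.002]
force: [-5.9, -0.5, 11.7]
finger_gap: 0.001
gripper_force: 5.8
```

>>> drive_tool --pt "0 0.0015 -0.0001 0 0 0 -1" --pt "0 0.0015 0 0 0 0 -1" --pt "0 0.0015 0 0 0 0 -1" --pt "0 0 0 0 0 0 -1"

```text
t: 24.5
tcp_pos: [0.5667, 0.0269, 0.0458]
tool_rot: [0.694, 0.72, -0.005, -0.005]
force: [-11.5, -3.9, 14.6]
finger_gap: 0.003
gripper_force: 7.5
```

Run:
```python
from h import *
s=manip.sense();print(s['tcp_pos'],s['force'])
d=snap('wrist')
for o in far(d):print(o)
```

```text
[0.5666809  0.02688236 0.04580347] [-11.52446505  -3.87507325  14.59288661]
[(0.524, 203, 159), (0.6035, 67, 104), (0.6045, 67, 111)]
[(0.603, 67, 109), (0.604, 67, 108)]
[(0.603, 68, 109), (0.604, 68, 109)]
```

>>> drive_tool --pt "0 -0.002 -0.001 0 0 0 -1" --pt "0 -0.001 -0.006 0 0 0 -1" --pt "0 0 -0.02 0 0 0 -1" --pt "0 0 -0.04 0 0 0 -1" --pt "0 0 -0.04 0 0 0 -1" --pt "0 0 -0.02 0 0 0 -1" --pt "0 0 0 0 0 0 -1" --pt "0 0 0 0 0 0 -1"

```text
t: 25.35
tcp_pos: [0.5707, 0.0268, 0.1725]
tool_rot: [0.695, 0.719, 0.0, 0.0]
force: [-0.2, 0.2, -0.8]
finger_gap: -0.001
gripper_force: 0.0
```

Run:
```python
from h import *
s=manip.sense();print(s['tcp_pos'],s['force'],s['t'])
d=snap('wrist');save(d,'w14.png')
for o in far(d):print(o)
```

```text
[0.57067962 0.02683986 0.1724751 ] [-0.19928596  0.21899372 -0.78446539] 25.35
[(0.6035, 63, 95), (0.6045, 63, 102)]
[(0.6035, 63, 97), (0.6045, 63, 104)]
[(0.6035, 64, 97), (0.6045, 63, 104)]
```

View pics/w14.png

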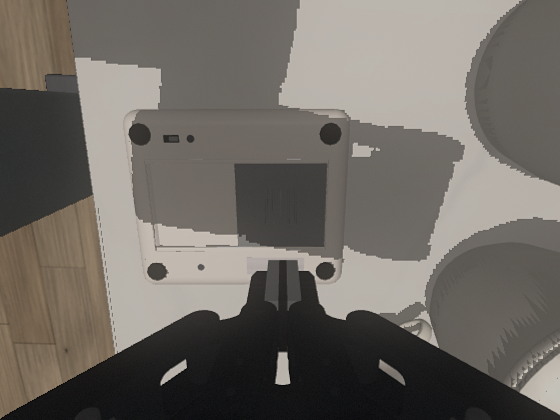

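The cover is shut (far edge at its original 0.6035 m, quad at (235..327, 163..247)), nothing touched. Handing in.

```bash
python3 -c "
from station import manip
print(manip.sign_off())"
```

```text
the job is handed in; nothing more can be done
None
```

The battery is in its cradle with plus at the brass contact and the flat end at the spring, pressed right down, and the cover is fully shut over it; the job was handed in at about 25 s.

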